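# Sort salvaged parts into the sample trays

### The job

Sort the five loose parts (two capacitors, two relays and one terminal plug) into the three grey trays: each goes into the bay of the tray whose ledge carries a fixed sample of the same kind. Set every part down right way up, as it stands now, flat on the tray's floor beside any part already there, and leave the flux tin and the solder reel where they are.

Things in the scene. Friction and masses are not known exactly. Their poses are not given: they have to be found in the camera images.
- tray_capacitor: Grey steel tray, fixed. Open bay 130 (x) by 110 mm (y) inside, walls 3, rim 18, floor 3 mm above the bench. Ledge behind the bay (36 mm deep, 12 high, away from the robot, turned up to 0.2 rad) with a fixed sample in its middle: a capacitor (upright dark cylinder), top 38 mm above the bench, 85 mm from the bay's centre. Trays differ only in the sample. Origin: bay's centre at bench level; x towards the ledge, z up.
- tray_relay: Grey steel tray, fixed. Open bay 130 (x) by 110 mm (y) inside, walls 3, rim 18, floor 3 mm above the bench. Ledge behind the bay (36 mm deep, 12 high, away from the robot, turned up to 0.2 rad) with a fixed sample in its middle: a relay (plain block), top 29 mm above the bench, 85 mm from the bay's centre. Trays differ only in the sample. Origin: bay's centre at bench level; x towards the ledge, z up.
- tray_plug: Grey steel tray, fixed. Open bay 130 (x) by 110 mm (y) inside, walls 3, rim 18, floor 3 mm above the bench. Ledge behind the bay (36 mm deep, 12 high, away from the robot, turned up to 0.2 rad) with a fixed sample in its middle: a terminal plug (long slim bar with a row of holes), top 23 mm above the bench, 85 mm from the bay's centre. Trays differ only in the sample. Origin: bay's centre at bench level; x towards the ledge, z up.
- capacitor_a: Loose dark brown cylindrical capacitor standing on its end, 22 mm in diameter, 26 mm tall. Origin: centre of its underside, z up. The two loose capacitors are alike.
- capacitor_b: Loose dark brown cylindrical capacitor standing on its end, 22 mm in diameter, 26 mm tall. Origin: centre of its underside, z up. The two loose capacitors are alike.
- relay_a: Loose relay, a plain rectangular block 12 mm (x) by 28 mm (y), 17 mm tall. Origin: centre of its underside, z up. Grasp it across its 12 mm side (x). The two loose relays are alike.
- relay_b: Loose relay, a plain rectangular block 12 mm (x) by 28 mm (y), 17 mm tall. Origin: centre of its underside, z up. Grasp it across its 12 mm side (x). The two loose relays are alike.
- plug: Loose terminal plug, a slim ten-way connector bar 12 mm (x) by 52 mm (y), 11 mm tall, with a row of round and square holes. Origin: centre of its underside, z up. Grasp it across its 12 mm side (x).
- flux_tin: Bystander to leave alone: low round tin with a lid, 44 mm in diameter, 20 mm tall, loose. Origin: centre of its underside.
- solder_reel: Bystander to leave alone: reel of solder wire standing on its flange, about 57 mm across, 46 mm tall, loose. Origin: at its underside, about 4 mm from its centre.
There are look-alikes about, which are no part of the job. What is shaped like the capacitor_b but red is not meant.

How it is judged (in metres and radians):
At the end, for the whole second after the job is handed in: Both capacitors, both relays and the terminal plug rest in the bays of the trays with their own kind of sample: origin within the bay (63 mm by 53 mm either side of its centre), underside on the floor (less than 9 mm above the bench), right way up within 0.2 rad, and at rest (x of capacitor_a in the frame of tray_capacitor between -0.063 and 0.063 m and y of capacitor_a in the frame of tray_capacitor between -0.053 and 0.053 m and z of each of capacitor_a, capacitor_b in the frame of tray_capacitor below 0.009 m and angle between each of capacitor_a, capacitor_b, relay_a, relay_b, plug's own z axis and vertical below 0.2 rad and linear speed of each of capacitor_a, capacitor_b, relay_a, relay_b, plug below 0.02 m/s and angular speed of each of capacitor_a, capacitor_b, relay_a, relay_b, plug below 0.2 rad/s and x of capacitor_b in the frame of tray_capacitor between -0.063 and 0.063 m and y of capacitor_b in the frame of tray_capacitor between -0.053 and 0.053 m and x of relay_a in the frame of tray_relay between -0.063 and 0.063 m and y of relay_a in the frame of tray_relay between -0.053 and 0.053 m and z of each of relay_a, relay_b in the frame of tray_relay below 0.009 m and x of relay_b in the frame of tray_relay between -0.063 and 0.063 m and y of relay_b in the frame of tray_relay between -0.053 and 0.053 m and x of plug in the frame of tray_plug between -0.063 and 0.063 m and y of plug in the frame of tray_plug between -0.053 and 0.053 m and z of plug in the frame of tray_plug below 0.009 m); the robot touches nothing.
It fails at once if the flux tin is moved by more than 25 mm (distance of flux_tin from where it was at the start of the episode above 0.025 m).
It fails at once if the solder reel is moved by more than 25 mm (distance of solder_reel from where it was at the start of the episode above 0.025 m).
It also fails if it takes over 99 s, if anything falls off the work surface, if the arm or the gripper's body presses on something with over 40 N, if the wrist force passes 120 N, or if a joint passes its speed limit or range.

### The arm

A 7-joint arm with a two-finger parallel gripper is mounted at the origin on a cart in front of the work surface, level with it; the furniture and walls round the work are solid. World frame = base frame: x ahead of the robot, y to its left, z up, the work surface at z = 0. Lengths are in m, angles in degrees, forces in N, time in s.
With the tool pointing down it reaches from about 0.425 to 0.975 m from the base axis. Payload 16.7 kg.
Tool frame: the origin (TCP) lies midway between the tips of the shut fingers; the grasp point (between the pads) lies 19 mm behind it; z points along the fingers, y is the line along which they close (so a half turn about z gives the same grasp; the last joint's range is limited). The gripper opens to 85 mm and grips with 20 to 120 N. Pads are 22 mm wide; open, the fingers measure 114 mm over their backs; the gripper's body (76 mm by 85 mm) begins 54 mm behind the grasp point. The pads swing forward as they close: fully open they stand 13 mm farther back than shut.
Start: joints at [-81.389, 24.414, 4.234, 92.017, -1.954, 63.644, -3.845], TCP at [0.199, 0.645, 0.231] pointing down, gripper open.
Joint ranges: [-163.25, 163.25], [-28.42, 122.38], [-70.27, 78.77], [12.13, 141.07], [-58.53, 238.53], [9.26, 117.41], [-156.51, 156.51]. Speed limits (degrees/s): [108.29, 108.29, 136.94, 136.94, 172.46, 172.46, 172.46].

### API

Orientations are given as a 3x3 rotation matrix whose columns are the frame's x, y, z axes.
In Python, from bench import ctrl, viewer, close_job gives the robot as it stands. The module is installed in compiled form; this text tells all that it offers.
- The arm moves only by the shell command python3 -m jog 'ROWS' [FORCE]. ROWS is a JSON object of lists of equal length, an entry for each row: "xyz": the shift along the world's x, y, z in cm, a list of three; "twist": the turn, a rotation vector about the world's x, y, z in rad, a list of three; "jaw": the closure, from -1 (fully open) to 1 (shut). In form: {"xyz": [[x, y, z], ...], "twist": [[rx, ry, rz], ...], "jaw": [jaw, ...]}. A call has exactly 10 rows; each row is the pose to reach, as a shift and turn from the pose commanded when the call began; what a row does not reach only later rows make up. A row lasts 1/12 s, in which the tool goes at most 41.7 mm and 7.16 degrees, less where a joint would pass 70% of its speed; a pose out of reach is approached as far as the arm can. A call with a gripper value outside its range is refused whole. The fingers move at their own pace and stop on an object; FORCE is the grip in N (left out, the last holds). Time passes only in rows, so rows that repeat a pose let the fingers close, or fill a call up. It gives the time, the measured TCP pose, the force, the opening and the grip force at its end, in the units of the state.
- ctrl.observe(): the state, without advancing time (a new reading comes with each control period).
- viewer.read_camera(name): name is "side" or "top" or "wrist"; returns (picture, depth): 480x640x3 uint8, red, green, blue; 480x640 float32, m along the optical axis (not along the pixel's ray), 0 where there is no reading.
- viewer.camera_model(name): a dict with "camera_matrix" (3x3 intrinsics, pixels), "camera_from_world" (4x4, takes a point from world to camera coordinates); the wrist camera has in their place "tool_from_camera" (4x4, takes a point from camera to tool coordinates, whose origin is the TCP and whose axes are the flange's). Camera axes: x right, y down, z forward; pixel columns grow to the right and rows downward; lengths in m; the calibration is good to about 2 mm. A picture is of the moment at which its call begins: read the wrist's pose just before it. camera_model takes no time and is no camera call.
- close_job(): hands the job in; it is judged then, once.
The state is a dict: "t": time; "joint_pos": joint angles; "joint_vel": joint speeds; "tau": joint torques, N m; "tcp_pos": TCP position; "tcp_rot": TCP orientation; "ft_force": force on the tool from outside, world axes, zero at the start; "moment": the same for the moment, N m; "grip_width": finger opening in m; "grasp_force": force on a finger pad.
Only numpy, scipy, OpenCV 4.12 (cv2) and the standard library are available. Lean on these libraries where they do the work, as an engineer would, in place of code of your own. Each camera call takes 0.05 s, during which the arm holds its last target. There are 200 camera calls.

## Working session

There is one attempt and no reset: what is moved stays moved. The work goes in short steps, Python scripts to look and compute and a shell command to move; the robot and the scene stay as the last step left them, time stands still between calls to the robot, and variables do not carry over. Pictures are saved under pics/ and viewed, at most 14 in all, crops included, and the job is handed in when it is done.

```bash
mkdir -p pics; python3 - <<'E'
from bench import ctrl, viewer
import cv2,numpy as np
s=ctrl.observe();print(s['t'],s['tcp_pos'],s['tcp_rot'],s['grip_width'])
for n in ['top','side']:
    p,d=viewer.read_camera(n);cv2.imwrite(f'pics/{n}0.png',p[:,:,::-1]);np.savez(f'pics/{n}0.npz',p=p,d=d)
    m=viewer.camera_model(n);print(n,m)
print(viewer.camera_model('wrist'))
E
```

```text
0.0 [0.19925083 0.64445922 0.23058105] [[-9.55382323e-01  2.95371822e-01 -3.22231686e-04]
 [ 2.95371985e-01  9.55381402e-01 -1.32928448e-03]
 [-8.47790175e-05 -1.36515311e-03 -9.99999065e-01]] 0.08523487359019734
top {'camera_matrix': array([[531.50477818,   0.        , 318.9177291 ],
       [  0.        , 531.50477818, 243.00763884],
       [  0.        ,   0.        ,   1.        ]]), 'camera_from_world': array([[ 0.16945942, -0.98552358,  0.00517507, -0.06497685],
       [-0.96385618, -0.16682454, -0.20772782,  0.48591008],
       [ 0.20558399,  0.03021341, -0.97817298,  1.05693144],
       [ 0.        ,  0.        ,  0.        ,  1.        ]])}
side {'camera_matrix': array([[468.35580773,   0.        , 322.68901734],
       [  0.        , 468.35580773, 230.509007  ],
       [  0.        ,   0.        ,   1.        ]]), 'camera_from_world': array([[-0.81277668, -0.58216333,  0.02190726,  0.42579968],
       [-0.26422482,  0.33485694, -0.90446452,  0.18429569],
       [ 0.51921028, -0.74091611, -0.42598591,  0.6450566 ],
       [ 0.        ,  0.        ,  0.        ,  1.        ]])}
{'camera_matrix': array([[388.0385562 ,   0.        , 318.23197577],
       [  0.        , 388.0385562 , 243.31220601],
       [  0.        ,   0.        ,   1.        ]]), 'tool_from_camera': array([[ 8.80378236e-04, -9.48899861e-01, -3.15576108e-01,
         8.06327798e-02],
       [ 9.99999382e-01,  1.04942279e-03, -3.65742032e-04,
         7.90680711e-04],
       [ 6.78225323e-04, -3.15575591e-01,  9.48900198e-01,
        -1.42209660e-01],
       [ 0.00000000e+00,  0.00000000e+00,  0.00000000e+00,
         1.00000000e+00]])}
```

View pics/top0.png

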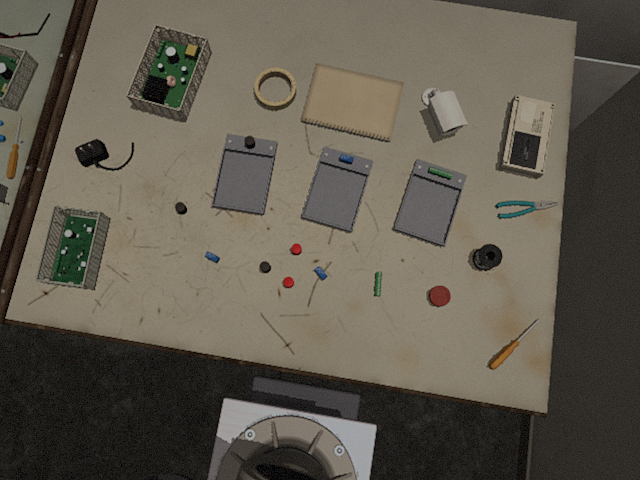

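View pics/side0.png

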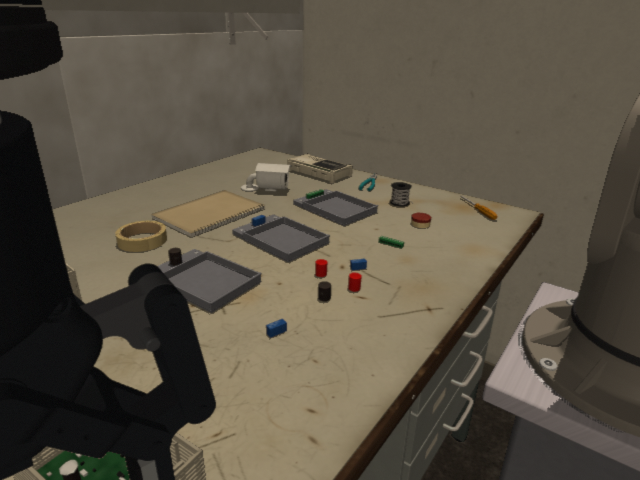

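The top view shows the trays (capacitor 245,175; relay 337,190; plug 430,203). The loose parts are capacitors at (181,208) and (265,267), relays at (212,257) and (321,273), and the plug at (378,284). The red decoys are at (296,249) and (288,282), the tin at (440,296) and the reel at (487,257). The side view shows the same parts unobstructed, except the left capacitor, which the arm hides.

```bash
cat > h.py <<'E'
import numpy as np,cv2
from bench import ctrl,viewer
def cam(n,s=None):
    m=viewer.camera_model(n);K=m['camera_matrix']
    if n=='wrist':
        T=np.eye(4);T[:3,:3]=s['tcp_rot'];T[:3,3]=s['tcp_pos'];W=T@m['tool_from_camera']
    else: W=np.linalg.inv(m['camera_from_world'])
    return K,W
def rays(c,uv):
    K,W=c;uv=np.atleast_2d(uv).astype(float)
    return W[:3,3],(np.c_[uv,np.ones(len(uv))]@np.linalg.inv(K).T)@W[:3,:3].T
def plane(c,uv,z):
    o,d=rays(c,uv);return o+d*((z-o[2])/d[:,2])[:,None]
def tri(c1,a,c2,b):
    (o1,d1),(o2,d2)=rays(c1,a),rays(c2,b);d1,d2=d1[0],d2[0]
    k=np.linalg.lstsq(np.c_[d1,-d2],o2-o1,rcond=None)[0];p,q=o1+k[0]*d1,o2+k[1]*d2
    return (p+q)/2,np.linalg.norm(p-q)
def proj(c,p):
    K,W=c;q=np.linalg.inv(W)@np.r_[p,1];q=K@q[:3];return q[:2]/q[2]
def masks(p):
    h=cv2.cvtColor(p,cv2.COLOR_RGB2HSV);H,S,V=cv2.split(h)
    return {'blue':(H>100)&(H<125)&(S>120)&(V>50),'green':(H>45)&(H<85)&(S>120)&(V>40),'dark':(V<50),'tray':(H>100)&(H<140)&(S>15)&(S<90)&(V>60)&(V<180)}
def blobs(m,lo,hi):
    n,l,st,ce=cv2.connectedComponentsWithStats(m.astype(np.uint8))
    return [(ce[i],st[i,4],np.argwhere(l==i)[:,::-1]) for i in range(1,n) if lo<st[i,4]<hi]
E
python3 - <<'E'
from h import *
T=np.load('pics/top0.npz');S=np.load('pics/side0.npz');ct,cs=cam('top'),cam('side')
mt,ms=masks(T['p']),masks(S['p'])
for k,h,lo,hi in [('blue',.017,30,400),('green',.011,60,500),('dark',.026,50,300)]:
    sb=blobs(ms[k],20,900)
    for ce,n,px in blobs(mt[k],lo,hi):
        if k=='green' and not(150<ce[0]<480): continue
        pc=plane(ct,ce,h/2)[0]
        if not(.25<pc[0]<1.1 and abs(pc[1])<.5): continue
        w=plane(ct,px,h)[:,:2];l,v=np.linalg.eigh(np.cov(w.T));ax=v[:,1]
        out=[(np.round(tri(ct,ce,cs,c)[0],3),round(tri(ct,ce,cs,c)[1],3)) for c,_,_ in sb if tri(ct,ce,cs,c)[1]<.006]
        d=T['d'][int(ce[1]),int(ce[0])];o,r=rays(ct,ce);print(k,ce.round(),n,pc.round(4),'r',np.hypot(*pc[:2]).round(3),'yaw',np.degrees(np.arctan2(ax[1],ax[0])).round(1),'len',np.sqrt(12*l).round(3),'depthZ',(o+d*r[0])[2].round(3),out)
print([(c.round(),n) for c,n,_ in blobs(mt['tray'],1500,9000)])
for c,n,px in blobs(mt['tray'],1500,9000):
    w=plane(ct,px,.012)[:,:2].astype(np.float32);print(c.round(),n,cv2.minAreaRect(w*1000))
print({n:plane(ct,uv,z)[0].round(3) for n,uv,z in [('red1',(296,249),.013),('red2',(288,282),.013),('tin',(440,296),.02),('reel',(487,257),.03)]})
E
```

```text
blue [347. 159.] 44 [ 0.6994 -0.0095  0.0085] r 0.699 yaw 93.8 len [0.01  0.029] depthZ 0.028 []
blue [213. 258.] 44 [0.4276 0.2393 0.0085] r 0.49 yaw 83.4 len [0.01  0.026] depthZ 0.018 []
blue [321. 274.] 46 [0.4322 0.0043 0.0085] r 0.432 yaw 64.8 len [0.009 0.027] depthZ 0.016 []
green [185.  77.] 61 [0.8351 0.3941 0.0055] r 0.923 yaw 146.5 len [0.028 0.052] depthZ 0.007 []
green [176. 100.] 68 [0.7756 0.4005 0.0055] r 0.873 yaw 145.9 len [0.031 0.059] depthZ 0.009 []
dark [193.  55.] 87 [0.8891 0.3846 0.013 ] r 0.969 yaw 139.6 len [0.025 0.04 ] depthZ 0.025 []
dark [173.  59.] 99 [0.8725 0.4283 0.013 ] r 0.972 yaw 130.6 len [0.023 0.028] depthZ 0.032 []
dark [280.  76.] 72 [0.8709 0.1758 0.013 ] r 0.888 yaw 83.0 len [0.018 0.054] depthZ 0.007 []
dark [507. 128.] 90 [ 0.8328 -0.3554  0.013 ] r 0.905 yaw 176.0 len [0.004 0.154] depthZ 0.017 []
dark [249. 143.] 88 [0.6984 0.2132 0.013 ] r 0.73 yaw -157.0 len [0.021 0.027] depthZ 0.037 [(array([0.695, 0.212, 0.026]), np.float64(0.005))]
dark [248. 153.] 93 [0.6738 0.2119 0.013 ] r 0.706 yaw 91.0 len [0.005 0.111] depthZ 0.018 []
dark [343. 169.] 85 [ 0.6741 -0.0054  0.013 ] r 0.674 yaw 82.8 len [0.004 0.109] depthZ 0.015 []
dark [438. 183.] 99 [ 0.6777 -0.2164  0.013 ] r 0.711 yaw 79.8 len [0.006 0.112] depthZ 0.013 []
dark [181. 208.] 82 [0.5231 0.3303 0.013 ] r 0.619 yaw 48.3 len [0.019 0.026] depthZ 0.025 []
dark [265. 267.] 63 [0.4268 0.1253 0.013 ] r 0.445 yaw -136.9 len [0.02  0.024] depthZ 0.027 [(array([0.428, 0.126, 0.014]), np.float64(0.004))]
[]
{'red1': array([0.477, 0.066, 0.013]), 'red2': array([0.403, 0.07 , 0.013]), 'tin': array([ 0.428, -0.251,  0.02 ]), 'reel': array([ 0.525, -0.337,  0.03 ])}
```

```bash
python3 - <<'E'
from h import *
T=np.load('pics/top0.npz');S=np.load('pics/side0.npz')
ht=cv2.cvtColor(T['p'],cv2.COLOR_RGB2HSV);hs=cv2.cvtColor(S['p'],cv2.COLOR_RGB2HSV)
print('tray',ht[175,245],ht[203,430],ht[190,337],ht[140,230],'bench',ht[230,300],ht[300,200])
print('green',ht[284,376:382].tolist());print('blue',ht[274,314:330].tolist());print('dark',ht[267,258:272].tolist())
print('s',hs[242,390].tolist(),hs[265,358].tolist(),hs[328,277].tolist(),hs[291,324].tolist(),hs[280,210].tolist())
E
python3 - <<'E'
import cv2
p=cv2.imread('pics/top0.png')[120:310,160:480]
cv2.imwrite('pics/top0c.png',cv2.resize(p,(800,475),interpolation=cv2.INTER_CUBIC))
E
```

```text
tray [30  3 97] [  0   7 103] [170   8  99] [ 15  18 138] bench [ 20  52 137] [ 19  50 139]
green [[67, 136, 88], [63, 119, 94], [41, 34, 129], [48, 48, 122], [64, 108, 99], [29, 46, 121]]
blue [[19, 47, 148], [22, 55, 152], [19, 67, 115], [9, 55, 46], [108, 183, 67], [107, 178, 102], [107, 180, 106], [107, 167, 104], [109, 138, 111], [107, 131, 115], [107, 168, 108], [108, 123, 106], [20, 7, 109], [23, 47, 135], [16, 60, 131], [24, 62, 123]]
dark [[20, 46, 133], [14, 52, 94], [4, 51, 40], [7, 75, 44], [18, 83, 37], [13, 59, 52], [7, 49, 47], [16, 65, 51], [10, 70, 55], [10, 42, 54], [3, 48, 53], [19, 108, 33], [13, 57, 40], [20, 55, 125]]
s [64, 160, 43] [106, 176, 61] [107, 176, 58] [9, 89, 20] [11, 21, 95]
```

View pics/top0c.png

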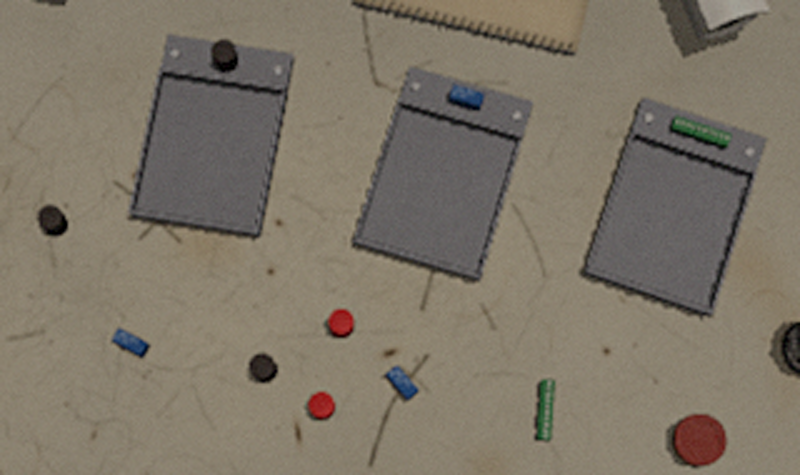

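The enlarged view confirms the identities. Trays are left, middle and right; the capacitors are at crop (52,220) and (263,367), the relays at (131,342) and (402,383), and the plug at (545,410). I'll measure again with looser masks.

```bash
cat > m.py <<'E'
from h import *
def masks(p):
    h=cv2.cvtColor(cv2.medianBlur(p,3),cv2.COLOR_RGB2HSV);H,S,V=cv2.split(h)
    return {'blue':(H>90)&(H<125)&(S>70),'green':(H>38)&(H<88)&(S>45),'dark':(V<72)&~((H>90)&(H<125)&(S>100)),'tray':(S<30)&(V>60)}
E
python3 - <<'E'
from m import *
T=np.load('pics/top0.npz');S=np.load('pics/side0.npz');ct,cs=cam('top'),cam('side')
mt,ms=masks(T['p']),masks(S['p'])
for k,h,lo,hi in [('blue',.017,50,200),('green',.011,60,250),('dark',.026,80,300)]:
    sb=blobs(ms[k],40,900)
    for ce,n,px in blobs(mt[k],lo,hi):
        pc=plane(ct,ce,h/2)[0]
        if not(.36<pc[0]<.73 and -.3<pc[1]<.4): continue
        w=plane(ct,px,h)[:,:2];l,v=np.linalg.eigh(np.cov(w.T));ax=v[:,1]
        r=[(tri(ct,ce,cs,c)) for c,_,_ in sb];out=[(np.round(a,3),round(b,4)) for a,b in r if b<.006 and -.01<a[2]<.05]
        d=T['d'][int(ce[1]),int(ce[0])];o,rr=rays(ct,ce);print(k,ce.round(),n,pc.round(4),'yaw',np.degrees(np.arctan2(ax[1],ax[0])).round(1),'len',np.sqrt(12*l).round(3),'dZ',(o+d*rr[0])[2].round(3),out)
m=cv2.morphologyEx(mt['tray'].astype(np.uint8),cv2.MORPH_OPEN,np.ones((5,5)))
for c,n,px in blobs(m,1500,9000):
    if c[1]>300: continue
    w=plane(ct,px,.012)[:,:2].astype(np.float32);print('tray',c.round(),n,cv2.minAreaRect(w*1000))
E
```

```text
blue [346. 159.] 90 [ 0.6997 -0.0066  0.0085] yaw 84.1 len [0.016 0.029] dZ 0.028 [(array([ 0.696, -0.006,  0.022]), np.float64(0.0036))]
blue [212. 257.] 78 [0.4294 0.2416 0.0085] yaw 74.8 len [0.012 0.029] dZ 0.013 [(array([0.431, 0.243, 0.01 ]), np.float64(0.005))]
blue [320. 273.] 76 [0.4343 0.0054 0.0085] yaw 51.5 len [0.013 0.027] dZ 0.015 [(array([0.436, 0.006, 0.01 ]), np.float64(0.0049))]
green [439. 173.] 139 [ 0.7043 -0.2181  0.0055] yaw 79.9 len [0.015 0.051] dZ 0.018 [(array([ 0.701, -0.215,  0.019]), np.float64(0.0045))]
green [377. 284.] 143 [ 0.4332 -0.1186  0.0055] yaw -174.1 len [0.014 0.052] dZ 0.009 [(array([ 0.435, -0.118,  0.008]), np.float64(0.0039))]
dark [249. 142.] 115 [0.6991 0.2132 0.013 ] yaw -165.9 len [0.021 0.028] dZ 0.037 []
dark [248. 153.] 111 [0.6739 0.2105 0.013 ] yaw 90.8 len [0.005 0.113] dZ 0.01 []
dark [344. 169.] 109 [ 0.6739 -0.0061  0.013 ] yaw 82.8 len [0.005 0.111] dZ 0.015 []
dark [437. 182.] 123 [ 0.6781 -0.2149  0.013 ] yaw 80.1 len [0.006 0.107] dZ 0.013 []
dark [181. 208.] 104 [0.5234 0.3308 0.013 ] yaw -135.5 len [0.019 0.025] dZ 0.025 []
dark [237. 210.] 101 [0.5398 0.2077 0.013 ] yaw 90.7 len [0.005 0.111] dZ 0.007 []
dark [325. 224.] 97 [0.5411 0.0128 0.013 ] yaw 83.1 len [0.004 0.104] dZ 0.019 []
dark [416. 237.] 118 [ 0.5473 -0.1842  0.013 ] yaw 79.8 len [0.005 0.115] dZ 0.017 []
dark [265. 267.] 96 [0.4265 0.125  0.013 ] yaw 51.8 len [0.019 0.022] dZ 0.027 [(array([0.428, 0.126, 0.014]), np.float64(0.0047))]
tray [243. 182.] 2928 ((606.7532348632812, 209.00372314453125), (130.48451232910156, 117.42594909667969), 0.5298434495925903)
tray [335. 197.] 2973 ((607.6517944335938, 3.5929641723632812), (116.58470153808594, 130.7680206298828), 82.49095916748047)
tray [427. 210.] 2928 ((612.7764892578125, -200.4449005126953), (118.3932876586914, 131.24945068359375), 79.31427764892578)
```

Every part agrees with its given height and size, so I'll start with the far capacitor.

```bash
python3 -m jog '{"xyz":[[32.4,-31.4,-5],[32.4,-31.4,-5],[32.4,-31.4,-5],[32.4,-31.4,-5],[32.4,-31.4,-5],[32.4,-31.4,-5],[32.4,-31.4,-5],[32.4,-31.4,-5],[32.4,-31.4,-5],[32.4,-31.4,-5]],"twist":[[0,0,0.3],[0,0,0.3],[0,0,0.3],[0,0,0.3],[0,0,0.3],[0,0,0.3],[0,0,0.3],[0,0,0.3],[0,0,0.3],[0,0,0.3]],"jaw":[-1,-1,-1,-1,-1,-1,-1,-1,-1,-1]}' 40
```

```text
t: 0.93
tcp_pos: [0.4977, 0.3549, 0.1851]
tcp_rot: [[-1.0, -0.0, -0.0], [-0.0, 1.0, -0.0], [0.0, -0.0, -1.0]]
ft_force: [0.6, 1.4, 0.0]
grip_width: 0.0855
grasp_force: 0.0
```

```bash
python3 -m jog '{"xyz":[[2.5,-2.5,-4],[2.5,-2.5,-4],[2.5,-2.5,-4],[2.5,-2.5,-4],[2.5,-2.5,-4],[2.5,-2.5,-4],[2.5,-2.5,-4],[2.5,-2.5,-4],[2.5,-2.5,-4],[2.5,-2.5,-4]],"twist":[[0,0,0],[0,0,0],[0,0,0],[0,0,0],[0,0,0],[0,0,0],[0,0,0],[0,0,0],[0,0,0],[0,0,0]],"jaw":[-1,-1,-1,-1,-1,-1,-1,-1,-1,-1]}'
cat > w.py <<'E'
# wrist look: python3 w.py name kind -> blobs in world
import sys
from m import *
name=sys.argv[1];s=ctrl.observe();p,d=viewer.read_camera('wrist');cv2.imwrite(f'pics/{name}.png',p[:,:,::-1]);np.savez(f'pics/{name}.npz',p=p,d=d)
c=cam('wrist',s);mk=masks(p);print(s['t'],s['tcp_pos'].round(4),s['joint_pos'].round(0))
for k,h in [('blue',.017),('green',.011),('dark',.026)]:
    if k not in sys.argv[2:]: continue
    m=cv2.morphologyEx(mk[k].astype(np.uint8),cv2.MORPH_OPEN,np.ones((5,5)))
    for ce,n,px in blobs(m,300,20000):
        px=np.array(px);z=d[px[:,1],px[:,0]];ok=z>0
        if ok.sum()<100: continue
        o,r=rays(c,px[ok]);P=o+r*z[ok][:,None];zt=np.percentile(P[:,2],95)
        top=P[np.abs(P[:,2]-zt)<.004][:,:2].astype(np.float32)
        if len(top)<50: continue
        (cx,cy),sz,_=cv2.minAreaRect(top*1000);l,v=np.linalg.eigh(np.cov(top.T));ax=v[:,1]
        pc=plane(c,ce,h/2)[0]
        print(k,ce.round(),n,'centroid',pc[:2].round(4),'top',round(cx,1),round(cy,1),np.round(sz,1),'zt',zt.round(4),'yaw',np.degrees(np.arctan2(ax[1],ax[0])).round(1))
E
python3 w.py w1 dark
```

```text
t: 1.77
tcp_pos: [0.5216, 0.332, 0.1457]
tcp_rot: [[-1.0, -0.001, 0.0], [-0.001, 1.0, 0.0], [-0.0, 0.0, -1.0]]
ft_force: [0.5, -0.1, -0.1]
grip_width: 0.0854
grasp_force: 0.0
1.7667 [0.5216 0.332  0.1457] [-45.  24.   8. 104.  -4.  52.  55.]
dark [582.  88.] 1486 centroid [0.4246 0.5064] top 431.8 479.3 [95.2  2.8] zt 0.0591 yaw -177.9
dark [617.  87.] 6496 centroid [0.4235 0.5292] top 421.2 536.2 [99.1 42.3] zt 0.0108 yaw -169.8
dark [16. 96.] 1076 centroid [0.4302 0.1318] top 430.9 133.5 [ 7.6 19.6] zt 0.0259 yaw 167.7
dark [316. 235.] 952 centroid [0.5262 0.3311] top 526.1 331.0 [20.5 21.5] zt 0.0264 yaw 159.4
dark [200. 291.] 1895 centroid [0.5715 0.2403] top 585.8 247.5 [173.1  83.7] zt 0.0178 yaw -148.2
```

View pics/w1.png

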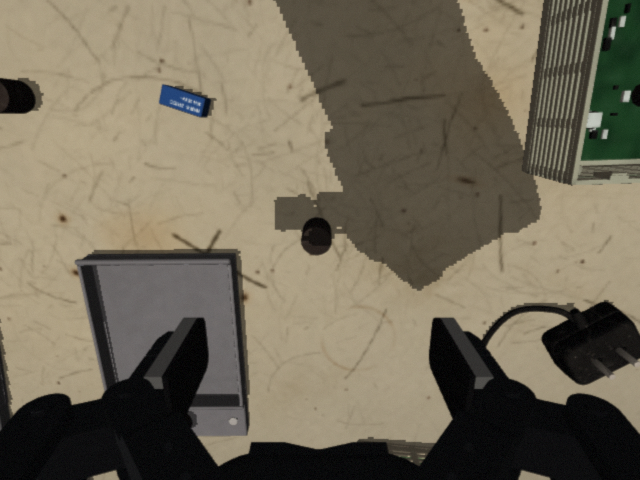

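The picture shows the capacitor at (316,235) with clear space around it. It lies at about (0.526, 0.331) with its top at 26 mm.

```bash
python3 -m jog '{"xyz":[[0.4,-0.1,-4],[0.4,-0.1,-8],[0.4,-0.1,-11],[0.4,-0.1,-13],[0.4,-0.1,-13.8],[0.4,-0.1,-13.8],[0.4,-0.1,-13.8],[0.4,-0.1,-13.8],[0.4,-0.1,-13.8],[0.4,-0.1,-13.8]],"twist":[[0,0,0],[0,0,0],[0,0,0],[0,0,0],[0,0,0],[0,0,0],[0,0,0],[0,0,0],[0,0,0],[0,0,0]],"jaw":[-1,-1,-1,-1,-1,-1,1,1,1,1]}' 40
python3 -m jog '{"xyz":[[0,0,0],[0,0,0],[0,0,0],[0,0,0],[0,0,2],[0,0,4],[0,0,6],[0,0,6],[0,0,6],[0,0,6]],"twist":[[0,0,0],[0,0,0],[0,0,0],[0,0,0],[0,0,0],[0,0,0],[0,0,0],[0,0,0],[0,0,0],[0,0,0]],"jaw":[1,1,1,1,1,1,1,1,1,1]}'
```

```text
t: 2.65
tcp_pos: [0.5263, 0.3312, 0.0088]
tcp_rot: [[-1.0, -0.0, 0.002], [-0.0, 1.0, 0.001], [-0.002, 0.001, -1.0]]
ft_force: [-0.1, 0.5, -0.2]
grip_width: 0.039
grasp_force: 0.0
t: 3.48
tcp_pos: [0.5254, 0.3306, 0.0671]
tcp_rot: [[-1.0, -0.0, -0.0], [-0.0, 1.0, -0.0], [0.0, -0.0, -1.0]]
ft_force: [0.6, 0.3, -1.4]
grip_width: 0.02
grasp_force: 39.6
```

```bash
python3 -m jog '{"xyz":[[2.7,-3,0],[5.5,-6,0],[8.2,-9,0],[10.9,-12.1,0],[10.9,-12.1,0],[10.9,-12.1,-2],[10.9,-12.1,-4],[10.9,-12.1,-5.2],[10.9,-12.1,-5.65],[10.9,-12.1,-5.65]],"twist":[[0,0,0],[0,0,0],[0,0,0],[0,0,0],[0,0,0],[0,0,0],[0,0,0],[0,0,0],[0,0,0],[0,0,0]],"jaw":[1,1,1,1,1,1,1,1,1,1]}'
python3 -m jog '{"xyz":[[0,0,0],[0,0,0],[0,0,0],[0,0,0],[0,0,0],[0,0,3],[0,0,6],[0,0,9],[0,0,9],[0,0,9]],"twist":[[0,0,0],[0,0,0],[0,0,0],[0,0,0],[0,0,0],[0,0,0],[0,0,0],[0,0,0],[0,0,0],[0,0,0]],"jaw":[1,0,0,0,0,0,0,0,0,0]}'
```

```text
t: 4.32
tcp_pos: [0.6343, 0.2093, 0.0102]
tcp_rot: [[-1.0, 0.0, -0.001], [0.0, 1.0, -0.001], [0.001, -0.001, -1.0]]
ft_force: [0.0, 0.2, 0.0]
grip_width: 0.02
grasp_force: 41.4
t: 5.15
tcp_pos: [0.6358, 0.2101, 0.103]
tcp_rot: [[-1.0, -0.0, 0.003], [-0.0, 1.0, 0.001], [-0.003, 0.001, -1.0]]
ft_force: [-0.5, 0.5, -0.6]
grip_width: 0.0427
grasp_force: 0.0
```

```bash
python3 -m jog '{"xyz":[[-3.5,-1.4,1],[-7,-2.8,2],[-10.5,-4.2,4],[-14,-5.6,4],[-17.5,-7,4],[-20.8,-8.5,4],[-20.8,-8.5,4],[-20.8,-8.5,4],[-20.8,-8.5,4],[-20.8,-8.5,4]],"twist":[[0,0,0],[0,0,0],[0,0,0],[0,0,0],[0,0,0],[0,0,0],[0,0,0],[0,0,0],[0,0,0],[0,0,0]],"jaw":[0,0,0,0,0,0,0,0,0,0]}'
python3 w.py w2 dark blue green
```

```text
t: 5.98
tcp_pos: [0.4274, 0.1251, 0.1407]
tcp_rot: [[-1.0, -0.0, 0.0], [-0.0, 1.0, -0.0], [-0.0, -0.0, -1.0]]
ft_force: [-0.1, -0.4, -0.0]
grip_width: 0.0426
grasp_force: 0.0
5.9833 [0.4274 0.1251 0.1407] [-33.  10.   9. 126.  -2.  45.  68.]
blue [475. 235.] 759 centroid [0.4317 0.2413] top 432.1 242.1 [29.5 12.3] zt 0.0164 yaw 77.2
blue [157. 240.] 844 centroid [0.4362 0.0058] top 437.4 6.6 [28.7 12.9] zt 0.0164 yaw 54.9
dark [318. 234.] 956 centroid [0.4295 0.1251] top 428.9 125.4 [20.9 20.7] zt 0.0264 yaw 146.1
dark [  6. 250.] 429 centroid [ 0.4422 -0.1047] top 446.6 -111.7 [27.4  3.4] zt 0.0098 yaw -175.9
dark [247. 285.] 320 centroid [0.4704 0.0715] top 471.1 72.0 [14.3  3.6] zt 0.0221 yaw 53.1
```

View pics/w2.png

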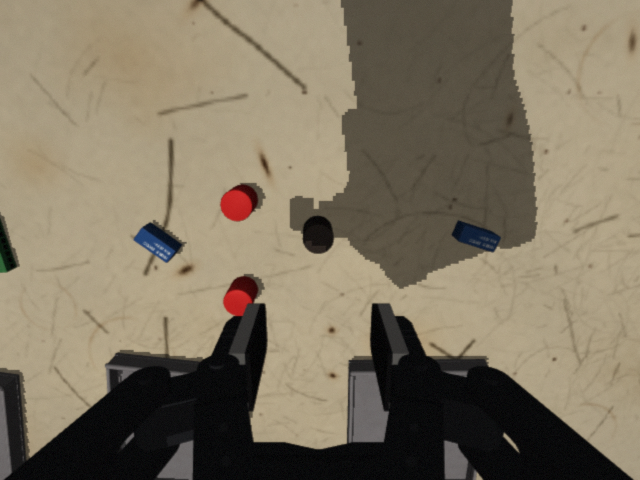

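The capacitor is at (318,234), between the fingers. The red decoys at (238,202) and (240,295) are clear of them, and both relays are well measured.

```bash
python3 -m jog '{"xyz":[[0.1,0,-4],[0.1,0,-8],[0.1,0,-11],[0.1,0,-12.7],[0.1,0,-13.3],[0.1,0,-13.3],[0.1,0,-13.3],[0.1,0,-13.3],[0.1,0,-13.3],[0.1,0,-13.3]],"twist":[[0,0,0],[0,0,0],[0,0,0],[0,0,0],[0,0,0],[0,0,0],[0,0,0],[0,0,0],[0,0,0],[0,0,0]],"jaw":[0,0,0,0,0,0,1,1,1,1]}' 40
python3 -m jog '{"xyz":[[0,0,0],[0,0,0],[0,0,2],[0,0,4],[0,0,6],[4,0,7],[8,2.5,7],[12,5,7],[15,8.3,7],[15,8.3,7]],"twist":[[0,0,0],[0,0,0],[0,0,0],[0,0,0],[0,0,0],[0,0,0],[0,0,0],[0,0,0],[0,0,0],[0,0,0]],"jaw":[1,1,1,1,1,1,1,1,1,1]}'
```

```text
t: 6.87
tcp_pos: [0.4285, 0.1251, 0.009]
tcp_rot: [[-1.0, -0.0, 0.002], [-0.0, 1.0, 0.001], [-0.002, 0.001, -1.0]]
ft_force: [0.0, -0.6, 5.6]
grip_width: 0.0199
grasp_force: 39.6
t: 7.7
tcp_pos: [0.5815, 0.2122, 0.0789]
tcp_rot: [[-1.0, -0.002, 0.003], [-0.002, 1.0, 0.003], [-0.003, 0.003, -1.0]]
ft_force: [-1.1, 0.2, -0.4]
grip_width: 0.0201
grasp_force: 39.5
```

```bash
python3 -m jog '{"xyz":[[0,0,-1.5],[0,0,-3],[0,0,-4.5],[0,0,-5.8],[0,0,-6.4],[0,0,-6.6],[0,0,-6.6],[0,0,-6.6],[0,0,-6.6],[0,0,-6.6]],"twist":[[0,0,0],[0,0,0],[0,0,0],[0,0,0],[0,0,0],[0,0,0],[0,0,0],[0,0,0],[0,0,0],[0,0,0]],"jaw":[1,1,1,1,1,1,1,0,0,0]}'
python3 -m jog '{"xyz":[[0,0,0],[0,0,0],[0,0,3],[0,0,6],[0,0,9],[-3,0.7,10],[-6,1.4,12],[-9,2.1,13],[-12,2.8,13],[-14.8,3.3,13]],"twist":[[0,0,0],[0,0,0],[0,0,0],[0,0,0],[0,0,0],[0,0,0.1],[0,0,0.2],[0,0,0.3],[0,0,0.4],[0,0,0.5]],"jaw":[0,0,0,0,0,0,0,0,0,0]}'
python3 - <<'E'
from bench import ctrl
s=ctrl.observe();print(s['joint_pos'].round(0))
E
```

```text
t: 8.53
tcp_pos: [0.578, 0.2078, 0.0123]
tcp_rot: [[-1.0, -0.0, 0.001], [-0.0, 1.0, 0.0], [-0.001, 0.0, -1.0]]
ft_force: [-0.4, -0.6, -0.7]
grip_width: 0.0427
grasp_force: 0.0
t: 9.37
tcp_pos: [0.4284, 0.2413, 0.1428]
tcp_rot: [[-0.875, -0.484, 0.001], [-0.484, 0.875, 0.001], [-0.002, 0.0, -1.0]]
ft_force: [0.4, 1.1, 0.2]
grip_width: 0.0428
grasp_force: 0.0
[-38.  14.   1. 120.  -0.  46.  82.]
```

```bash
python3 -m jog '{"xyz":[[0.35,0.1,-2],[0.35,0.1,-4],[0.35,0.1,-6],[0.35,0.1,-6],[0.35,0.1,-6],[0.35,0.1,-6],[0.35,0.1,-6],[0.35,0.1,-6],[0.35,0.1,-6],[0.35,0.1,-6]],"twist":[[0,0,0.12],[0,0,0.24],[0,0,0.36],[0,0,0.48],[0,0,0.6],[0,0,0.72],[0,0,0.84],[0,0,0.84],[0,0,0.84],[0,0,0.84]],"jaw":[0,0,0,0,0,0,0,0,0,0]}' 40
python3 w.py w3 blue
```

```text
t: 10.2
tcp_pos: [0.4333, 0.2416, 0.082]
tcp_rot: [[-0.233, -0.972, 0.0], [-0.972, 0.233, 0.0], [-0.0, -0.0, -1.0]]
ft_force: [1.1, -0.4, -0.6]
grip_width: 0.0424
grasp_force: 0.0
10.2 [0.4333 0.2416 0.082 ] [-29.  20.  -8. 122.   4.  39. 126.]
blue [321. 256.] 1007 centroid [0.4318 0.2413] top 432.3 241.7 [28.9 12.5] zt 0.0163 yaw 73.9
```

```bash
python3 -m jog '{"xyz":[[-0.1,0,-3],[-0.1,0,-5.5],[-0.1,0,-7.2],[-0.1,0,-7.8],[-0.1,0,-7.8],[-0.1,0,-7.8],[-0.1,0,-7.8],[-0.1,0,-7.8],[-0.1,0,-7.8],[-0.1,0,-7.8]],"twist":[[0,0,0],[0,0,0],[0,0,0],[0,0,0],[0,0,0],[0,0,0],[0,0,0],[0,0,0],[0,0,0],[0,0,0]],"jaw":[0,0,0,0,0,1,1,1,1,1]}' 40
python3 -m jog '{"xyz":[[0,0,0],[0,0,2],[0,0,4],[0,0,6],[3,-4,7],[7,-8,7],[9,-12,7],[12,-16,7],[15,-19,7],[17.9,-21.4,7]],"twist":[[0,0,0],[0,0,0],[0,0,0],[0,0,0],[0,0,0],[0,0,0.1],[0,0,0.1],[0,0,0.1],[0,0,0.1],[0,0,0.1]],"jaw":[1,1,1,1,1,1,1,1,1,1]}'
```

```text
t: 11.08
tcp_pos: [0.4328, 0.2421, 0.0052]
tcp_rot: [[-0.229, -0.973, 0.002], [-0.973, 0.229, 0.001], [-0.001, -0.001, -1.0]]
ft_force: [-0.8, 0.3, 4.7]
grip_width: 0.0115
grasp_force: 40.9
t: 11.92
tcp_pos: [0.59, 0.047, 0.0752]
tcp_rot: [[-0.131, -0.991, 0.001], [-0.991, 0.131, -0.0], [0.0, -0.001, -1.0]]
ft_force: [0.0, 1.4, -0.4]
grip_width: 0.0115
grasp_force: 40.2
```

```bash
python3 -m jog '{"xyz":[[2.1,-1.9,0],[2.1,-1.9,0],[2.1,-1.9,-2],[2.1,-1.9,-4],[2.1,-1.9,-6],[2.1,-1.9,-6.6],[2.1,-1.9,-6.6],[2.1,-1.9,-6.6],[2.1,-1.9,-6.6],[2.1,-1.9,-6.6]],"twist":[[0,0,0],[0,0,0],[0,0,0],[0,0,0],[0,0,0],[0,0,0],[0,0,0],[0,0,0],[0,0,0],[0,0,0]],"jaw":[1,1,1,1,1,1,1,1,0,0]}'
python3 -m jog '{"xyz":[[0,0,0],[0,0,0],[0,0,2],[0,0,5],[-3,0,7],[-7,-0.5,7],[-11,-1,7],[-15,-2,7],[-17.4,-2.2,7],[-17.4,-2.2,7]],"twist":[[0,0,0],[0,0,0],[0,0,0],[0,0,0],[0,0,-0.1],[0,0,-0.2],[0,0,-0.3],[0,0,-0.4],[0,0,-0.48],[0,0,-0.48]],"jaw":[0,0,0,0,0,0,0,0,0,0]}'
python3 w.py w4 blue dark
```

```text
t: 12.75
tcp_pos: [0.6105, 0.0303, 0.0087]
tcp_rot: [[-0.13, -0.991, 0.001], [-0.991, 0.13, -0.0], [-0.0, -0.001, -1.0]]
ft_force: [0.1, 0.4, -0.2]
grip_width: 0.0353
grasp_force: 0.0
t: 13.58
tcp_pos: [0.431, 0.007, 0.0778]
tcp_rot: [[-0.579, -0.816, -0.003], [-0.816, 0.579, -0.001], [0.003, 0.002, -1.0]]
ft_force: [1.0, -0.0, -0.8]
grip_width: 0.0425
grasp_force: 0.0
13.5833 [0.431  0.007  0.0778] [ -0.  15. -11. 129.   5.  36. 130.]
blue [309. 262.] 959 centroid [0.436  0.0049] top 437.0 5.4 [28.5 12.3] zt 0.0164 yaw 54.3
dark [633.  15.] 455 centroid [ 0.2377 -0.0092] top 226.0 -3.8 [22.7  8.5] zt -0.0008 yaw 84.4
dark [180.  81.] 624 centroid [ 0.4314 -0.1109] top 434.0 -112.5 [49.8  1.7] zt 0.0104 yaw -175.5
dark [575. 209.] 1202 centroid [0.2984 0.0622] top 296.7 78.7 [98.3 15.4] zt 0.0006 yaw 51.6
dark [313. 362.] 684 centroid [0.4721 0.0592] top 472.2 59.9 [ 5.6 18.1] zt 0.023 yaw 137.1
```

View pics/w4.png

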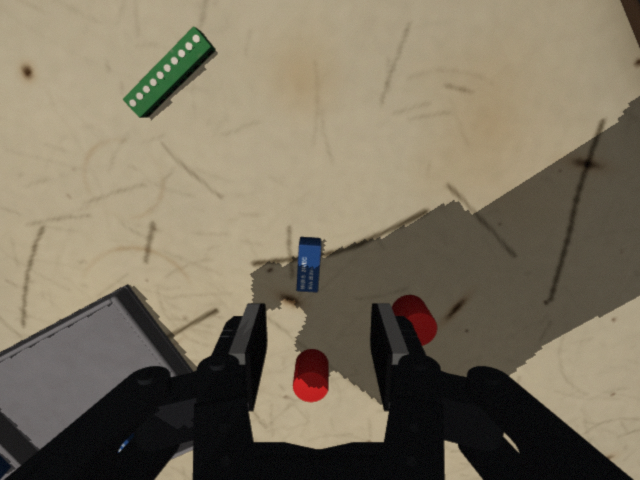

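Relay 2 is at (309,262), aligned with the jaws; the red decoys at (413,320) and (311,377) are clear.

```bash
python3 -m jog '{"xyz":[[0.6,-0.15,-2],[0.6,-0.15,-4.5],[0.6,-0.15,-6.5],[0.6,-0.15,-7.4],[0.6,-0.15,-7.4],[0.6,-0.15,-7.4],[0.6,-0.15,-7.4],[0.6,-0.15,-7.4],[0.6,-0.15,-7.4],[0.6,-0.15,-7.4]],"twist":[[0,0,0],[0,0,0],[0,0,0],[0,0,0],[0,0,0],[0,0,0],[0,0,0],[0,0,0],[0,0,0],[0,0,0]],"jaw":[0,0,0,0,0,1,1,1,1,1]}' 40
python3 -m jog '{"xyz":[[0,0,0],[0,0,2],[0,0,4],[0,0,6],[3.5,-0.5,7],[7,-1,7],[10.5,-1.5,7],[14,-2,7],[16.8,-2.7,7],[16.8,-2.7,7]],"twist":[[0,0,0],[0,0,0],[0,0,0],[0,0,0],[0,0,0.1],[0,0,0.2],[0,0,0.3],[0,0,0.4],[0,0,0.48],[0,0,0.48]],"jaw":[1,1,1,1,1,1,1,1,1,1]}'
```

```text
t: 14.47
tcp_pos: [0.443, 0.0068, 0.005]
tcp_rot: [[-0.573, -0.819, 0.002], [-0.819, 0.573, 0.0], [-0.001, -0.002, -1.0]]
ft_force: [-2.2, 0.3, 9.9]
grip_width: 0.0114
grasp_force: 41.7
t: 15.3
tcp_pos: [0.6152, -0.0224, 0.0748]
tcp_rot: [[-0.128, -0.992, 0.004], [-0.992, 0.128, 0.001], [-0.001, -0.004, -1.0]]
ft_force: [-2.9, -0.9, 0.4]
grip_width: 0.0116
grasp_force: 40.5
```

```bash
python3 -m jog '{"xyz":[[-0.5,0,0],[-0.5,0,-1],[-0.5,0,-2.5],[-0.5,0,-4.5],[-0.5,0,-6],[-0.5,0,-6.6],[-0.5,0,-6.6],[-0.5,0,-6.6],[-0.5,0,-6.6],[-0.5,0,-6.6]],"twist":[[0,0,0],[0,0,0],[0,0,0],[0,0,0],[0,0,0],[0,0,0],[0,0,0],[0,0,0],[0,0,0],[0,0,0]],"jaw":[1,1,1,1,1,1,1,1,0.2,0.2]}'
python3 -m jog '{"xyz":[[0,0,0],[0,0,0],[0,0,2],[0,0,5],[-3,-1.5,7],[-6,-3.5,8],[-9,-5,8],[-12,-6.5,8],[-15,-8.5,8],[-17.6,-9.5,8]],"twist":[[0,0,0],[0,0,0],[0,0,0],[0,0,0],[0,0,-0.12],[0,0,-0.24],[0,0,-0.36],[0,0,-0.48],[0,0,-0.6],[0,0,-0.72]],"jaw":[0.2,0.2,0,0,0,0,0,0,0,0]}'
python3 -m jog '{"xyz":[[0,0,0],[0,0,0],[0,0,0],[0,0,0],[0,0,0],[0,0,0],[0,0,0],[0,0,0],[0,0,0],[0,0,0]],"twist":[[0,0,-0.12],[0,0,-0.24],[0,0,-0.36],[0,0,-0.48],[0,0,-0.63],[0,0,-0.63],[0,0,-0.63],[0,0,-0.63],[0,0,-0.63],[0,0,-0.63]],"jaw":[0,0,0,0,0,0,0,0,0,0]}'
python3 w.py w5 green blue
```

```text
t: 16.13
tcp_pos: [0.605, -0.02, 0.0083]
tcp_rot: [[-0.13, -0.992, 0.0], [-0.992, 0.13, -0.0], [0.0, -0.0, -1.0]]
ft_force: [0.7, 0.2, 0.4]
grip_width: 0.0335
grasp_force: 0.0
t: 16.97
tcp_pos: [0.427, -0.117, 0.0881]
tcp_rot: [[-0.757, -0.654, 0.0], [-0.654, 0.757, -0.001], [0.0, -0.001, -1.0]]
ft_force: [-0.1, -1.5, -0.4]
grip_width: 0.0425
grasp_force: 0.0
t: 17.8
tcp_pos: [0.4291, -0.1153, 0.0879]
tcp_rot: [[-0.996, -0.092, 0.0], [-0.092, 0.996, 0.0], [-0.0, 0.0, -1.0]]
ft_force: [-0.3, 0.6, -0.2]
grip_width: 0.0426
grasp_force: 0.0
17.8 [ 0.4291 -0.1153  0.0879] [ 14.  15.  -8. 128.   3.  38.  99.]
green [312. 260.] 1387 centroid [ 0.4344 -0.1183] top 435.2 -118.4 [52.3 11.6] zt 0.0117 yaw -175.3
```

View pics/w5.png

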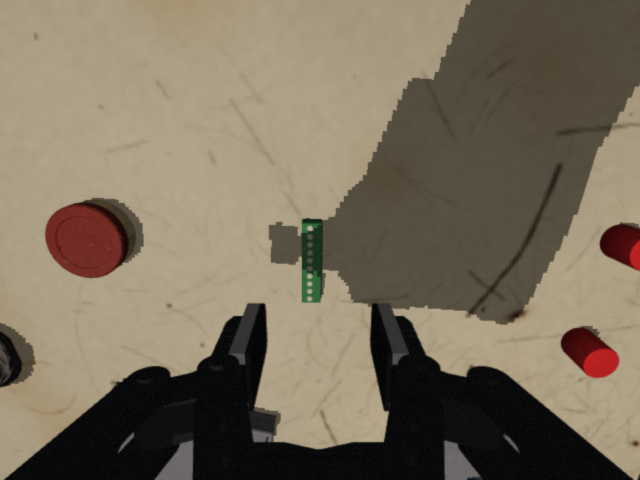

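The plug is at (312,260), aligned between the fingers; the tin at (88,240) is far clear.

```bash
python3 -m jog '{"xyz":[[0.55,-0.3,-3],[0.55,-0.3,-6],[0.55,-0.3,-7.8],[0.55,-0.3,-8.4],[0.55,-0.3,-8.4],[0.55,-0.3,-8.4],[0.55,-0.3,-8.4],[0.55,-0.3,-8.4],[0.55,-0.3,-8.4],[0.55,-0.3,-8.4]],"twist":[[0,0,0],[0,0,0],[0,0,0],[0,0,0],[0,0,0],[0,0,0],[0,0,0],[0,0,0],[0,0,0],[0,0,0]],"jaw":[0,0,0,0,0,1,1,1,1,1]}' 40
python3 -m jog '{"xyz":[[0,0,0],[0,0,2],[0,0,4],[0,0,6],[3.5,-1,7],[7,-3,7],[10.5,-5,7],[14,-7,7],[17.7,-8.1,7],[17.7,-8.1,7]],"twist":[[0,0,0],[0,0,0],[0,0,0],[0,0,0],[0,0,-0.1],[0,0,-0.2],[0,0,-0.27],[0,0,-0.27],[0,0,-0.27],[0,0,-0.27]],"jaw":[1,1,1,1,1,1,1,1,1,1]}'
```

```text
t: 18.68
tcp_pos: [0.4354, -0.1185, 0.0052]
tcp_rot: [[-0.996, -0.09, 0.002], [-0.09, 0.996, -0.001], [-0.002, -0.001, -1.0]]
ft_force: [-2.3, 1.3, 7.0]
grip_width: 0.0103
grasp_force: 40.4
t: 19.52
tcp_pos: [0.6178, -0.2016, 0.0753]
tcp_rot: [[-0.984, 0.18, 0.005], [0.18, 0.984, -0.001], [-0.006, -0.0, -1.0]]
ft_force: [-2.2, 1.1, 0.3]
grip_width: 0.0104
grasp_force: 39.6
```

Next I'll lower and release the plug, rise clear, and check everything from the top camera.

```bash
python3 -m jog '{"xyz":[[-0.4,0,0],[-0.4,0,-1],[-0.4,0,-2.5],[-0.4,0,-4.5],[-0.4,0,-6],[-0.4,0,-6.6],[-0.4,0,-6.6],[-0.4,0,-6.6],[-0.4,0,-6.6],[-0.4,0,-6.6]],"twist":[[0,0,0],[0,0,0],[0,0,0],[0,0,0],[0,0,0],[0,0,0],[0,0,0],[0,0,0],[0,0,0],[0,0,0]],"jaw":[1,1,1,1,1,1,1,1,0.2,0.2]}'
python3 -m jog '{"xyz":[[0,0,0],[0,0,0],[0,0,2],[0,0,5],[0,0,9],[-4,3,12],[-8,6,14],[-11,9,14],[-14,10,14],[-14,10,14]],"twist":[[0,0,0],[0,0,0],[0,0,0],[0,0,0],[0,0,0],[0,0,0],[0,0,0],[0,0,0],[0,0,0],[0,0,0]],"jaw":[0.2,0.2,0,0,0,0,0,0,0,0]}'
python3 -m jog '{"xyz":[[-3,0,3],[-5,0,6],[-5,0,10],[-5,0,14],[-5,0,16],[-5,0,16],[-5,0,16],[-5,0,16],[-5,0,16],[-5,0,16]],"twist":[[0,0,0],[0,0,0],[0,0,0],[0,0,0],[0,0,0],[0,0,0],[0,0,0],[0,0,0],[0,0,0],[0,0,0]],"jaw":[0,0,0,0,0,0,0,0,0,0]}'
python3 - <<'E'
from m import *
p,d=viewer.read_camera('top');q,_=viewer.read_camera('side');c=cam('top')
cv2.imwrite('pics/chk.png',np.vstack([cv2.resize(p[120:310,160:480,::-1],(505,300)),cv2.resize(q[130:350,120:490,::-1],(505,300))]))
mk=masks(p)
tr={'dark':(.607,.209,.01),'blue':(.608,.003,-.13),'green':(.613,-.2,-.18)}
for k,h in [('blue',.017),('green',.011),('dark',.026)]:
    for ce,n,px in blobs(mk[k],40,300):
        w=plane(c,ce,h/2+.003)[0];x,y,a=tr[k];u=w[:2]-[x,y];u=[u[0]*np.cos(a)+u[1]*np.sin(a),-u[0]*np.sin(a)+u[1]*np.cos(a)]
        z=d[px[:,1],px[:,0]];o,r=rays(c,px);Z=(o+r*z[:,None])[:,2]
        if max(np.abs(u))<.1: print(k,ce.round(),n,'tray xy',np.round(u,3),'topZ',np.percentile(Z[z>0],[50,90]).round(3))
E
```

```text
t: 20.35
tcp_pos: [0.6076, -0.1993, 0.0084]
tcp_rot: [[-0.984, 0.179, 0.0], [0.179, 0.984, -0.0], [-0.001, -0.0, -1.0]]
ft_force: [0.5, 0.1, 1.0]
grip_width: 0.0329
grasp_force: 0.0
t: 21.18
tcp_pos: [0.4637, -0.097, 0.1485]
tcp_rot: [[-0.984, 0.177, -0.001], [0.177, 0.984, 0.0], [0.001, -0.0, -1.0]]
ft_force: [1.1, 0.1, 0.3]
grip_width: 0.043
grasp_force: 0.0
t: 22.02
tcp_pos: [0.4171, -0.0992, 0.3068]
tcp_rot: [[-0.984, 0.179, -0.002], [0.179, 0.984, 0.0], [0.002, -0.0, -1.0]]
ft_force: [0.5, -0.2, -0.2]
grip_width: 0.0428
grasp_force: 0.0
blue [346. 159.] 87 tray xy [0.091 0.002] topZ [0.026 0.029]
blue [322. 194.] 86 tray xy [-0.004  0.028] topZ [0.017 0.021]
blue [346. 201.] 84 tray xy [-0.002 -0.027] topZ [0.018 0.02 ]
dark [249. 142.] 110 tray xy [0.091 0.003] topZ [0.036 0.039]
dark [248. 153.] 110 tray xy [0.066 0.   ] topZ [0.012 0.017]
dark [244. 171.] 106 tray xy [0.024 0.001] topZ [0.026 0.03 ]
dark [240. 194.] 111 tray xy [-0.032 -0.001] topZ [0.027 0.03 ]
```

View pics/chk.png

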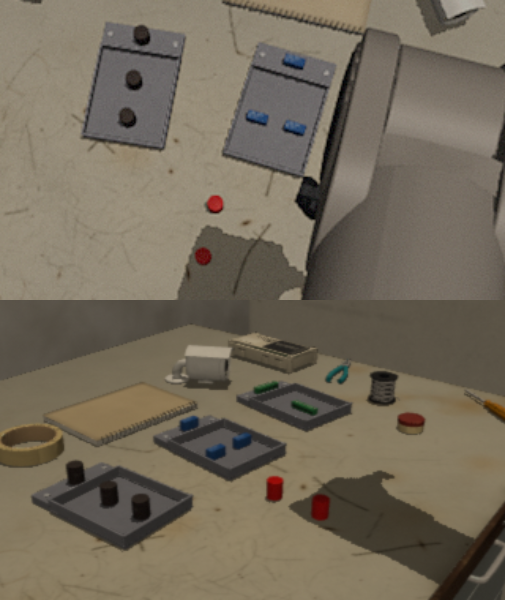

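Both capacitors stand in the left tray and both relays lie flat in the middle one, with tops at 29 and 20 mm as expected. The side view shows the plug flat in its bay, and the tin and reel undisturbed.

```bash
python3 -c "
from bench import close_job
print(close_job())"
```

```text
the job is handed in; nothing more can be done
None
```

All five parts are in the bays with their matching samples, upright and flat by the final camera check (plug by side view only), the tin and reel look untouched, and I handed the job in at about 22 s; no verdict was returned.

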